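Load the slide reader

ROBOT

A 7-joint arm with a two-finger parallel gripper is mounted at the origin on the work surface. World frame = base frame: x ahead of the robot, y to its left, z up, the work surface at z = 0. Lengths are in mm, angles in rad, forces in N, time in s.
With the tool pointing down it reaches from about 350 to 900 mm from the base axis. Payload 7.2 kg.
Tool frame: the origin (TCP) lies at the very end of the fingers, on their centre line; the grasp point (between the pads) lies 19 mm behind it; z points along the fingers, y is the direction in which the jaws open and shut (so a half turn about z gives the same grasp; the last joint's range is limited). The gripper opens to 88 mm and grips with 3 to 60 N. Pads are 20 mm wide; open, the fingers measure 115 mm over their backs; the gripper's body (75 mm by 178 mm) begins 61 mm behind the grasp point.
Start: joints at [-1.282, 0.411, -0.013, 1.596, 0.006, 1.134, -0.082], TCP at [218.308, 585.637, 222.653] pointing down, gripper open.
Joint ranges: [-2.95, 2.95], [-0.29, 1.99], [-1.47, 1.44], [0.14, 2.54], [-1.03, 4.17], [0.13, 1.85], [-2.86, 2.86]. Speed limits (rad/s): [2.39, 2.39, 3.01, 3.01, 3.14, 3.14, 3.14].

INTERFACE

Orientations are given as a unit quaternion [w, x, y, z].
In Python, from bench import get_obs, read_camera, camera_model, hand_in gives the robot as it stands. The module is installed in compiled form; this text tells all that it offers.
- The arm moves only by the tool step_arm, never from a script. Its argument "increments" is a list of rows, each a list of 7 numbers: the finger opening in mm, from 0 to 87.8, then the shift along the tool's x, y, z in mm, then the turn, a rotation vector about the tool's x, y, z in degrees. In form: [[gripper, tx, ty, tz, rx, ry, rz], ...]. A call has exactly 8 rows; each row is the pose to reach, as a shift and turn from the pose measured when the call began, along the tool's axes at that moment; what a row does not reach only later rows make up. A row lasts 1/10 s, in which the tool goes at most 50 mm and 8.59 degrees, less where a joint would pass 70% of its speed; a pose out of reach is approached as far as the arm can. A call with a gripper value outside its range is refused whole. The fingers move at their own pace and stop on an object; "force" is the grip in N (left out, the last holds). Time passes only in rows, so rows that repeat a pose let the fingers close, or fill a call up. It gives the time, the measured TCP pose, the force and the opening at its end, in the units of the state.
- get_obs(): the state, without advancing time (a new reading comes with each control period).
- read_camera(name): name is "scene" or "top"; returns the picture (384x512x3 uint8, red, green, blue); there is no depth.
- camera_model(name): a dict with "camera_matrix" (3x3 intrinsics, pixels), "T" (4x4, takes a point from camera to world coordinates). Camera axes: x right, y up, looking along -z (the intrinsics and any distortion apply to the point x, -y, -z); pixel columns grow to the right and rows downward; lengths in mm; the calibration is good to about 2 mm. A picture is of the moment at which its call begins. camera_model takes no time and is no camera call.
- hand_in(): hands the job in, once; it reports no verdict.
The state is a dict: "t": time; "qpos": joint angles; "qd": joint speeds; "joint_efforts": joint torques, N m; "tcp_pos": TCP position; "tool_rot": TCP orientation; "contact_force": force on the tool from outside, world axes, zero at the start; "wrist_torque": the same for the moment, N m; "grip_width": finger opening in mm.
Only numpy, scipy, OpenCV 4.12 (cv2) and the standard library are available. Lean on these libraries where they do the work, as an engineer would, in place of code of your own. Each camera call takes 0.05 s, during which the arm holds its last target.

TASK

Set the blue slide carrier flat in the raised black tray on top of the white slide reader, lengthwise along the tray, and press the tray down until its push latch catches. Let go, see that it stays down with the carrier in it, and leave the yellow carrier where it lies.

Things in the scene. Friction and masses are not known exactly. Their poses are not given: they have to be found in the camera images.
- blue_carrier: Blue slide carrier, loose, 56 to 112 g. Base plate 92 (x) x 44 (y) x 10 mm high; over it a bridge handle: bar 92 mm long along x, 12 mm wide (y), from 34 to 50 mm above the underside, on a 6 mm post at each end. Open below the bar, so fingers can close on the bar's middle across y. Origin: centre of the underside, z up. Both ends alike: either may face forward.
- yellow_carrier: Yellow slide carrier of exactly the same shape, origin and axes, also loose on the bench; not wanted, to be left where it lies.
- tray_floor (a point): Centre of the upper face of the black tray's floor; moves with the tray. x along the tray, y across, z up. Inside 112 (x) x 64 (y) mm; rim 4 mm thick, 5 mm high. Tray sits in the top of a fixed white reader, 190 (x) x 220 (y) x 60 mm high, same centre and yaw. Raised, this floor is 20 mm above the reader's top (80 mm above the bench); latched, 4 mm below it.
- tray (a joint): How far the tray is pressed down, m: 0 raised (spring-held), hard stop and latched rest 0.024. Push latch: pressed past about 0.019 it snaps down over centre by itself and stays at 0.024 when let go; let go earlier, it comes back up. It needs 4 to 10 N; the carrier alone does not sink it. Pressing again leaves it latched. Press anywhere on it, also on the carrier's handle.
There are look-alikes about, which are no part of the job. Of the things like the blue_carrier, leave any that is green; of the rest the smaller one is meant.

How it is judged (in metres and radians):
At the end, for the whole second after the job is handed in: Tray at rest and latched (pressed down 21 to 27 mm); blue carrier at rest in it, centre within 18 mm of the tray's, underside within 4 mm of its floor, tilt under 0.1 rad, lengthwise within 0.3 rad either way round. The yellow carrier was never moved more than 30 mm (value of joint tray between 0.021 and 0.027 m and velocity of joint tray between -0.01 and 0.01 m/s and horizontal distance between blue_carrier and tray_floor below 0.018 m and z of blue_carrier in the frame of tray_floor between -0.004 and 0.004 m and angle between the x axis of blue_carrier and the x axis of tray_floor, either way round below 0.3 rad and angle between blue_carrier's own z axis and vertical below 0.1 rad and linear speed of blue_carrier below 0.02 m/s); the robot touches nothing.
It fails at once if the yellow carrier is moved more than 30 mm from where it lay (distance of yellow_carrier from where it was at the start of the episode above 0.03 m).
It also fails if it takes over 40 s, if anything falls off the work surface, if the arm or the gripper's body presses on something with over 40 N, if the wrist force passes 120 N, or if a joint passes its speed limit or range.

## Working session

There is one attempt and no reset: what is moved stays moved. The work goes in short steps, Python scripts to look and compute and a tool call to move; the robot and the scene stay as the last step left them, time stands still between calls to the robot, and variables do not carry over. Pictures are saved under pics/ and viewed, and the job is handed in when it is done.

Besides the shell and the picture viewer there is one more tool, called after "Call:" as name(argument=value, ...), one argument or row to a line, values as JSON. step_arm: Moves the arm, as the interface text tells. Its arguments: {"type":"object","properties":{"increments":{"type":"array","items":{"type":"array","items":{"type":"number"}}},"force":{"type":"number"}},"required":["increments"]}

```bash
mkdir -p pics; python3 - <<'E'
from bench import *
import cv2
for n in ("scene","top"):
    im=read_camera(n); cv2.imwrite(f"pics/{n}0.png",im[:,:,::-1])
    m=camera_model(n); print(n,m)
print(get_obs())
E
```

```text
scene {'camera_matrix': array([[412.11594592,   0.        , 258.92554336],
       [  0.        , 412.11594592, 193.78124945],
       [  0.        ,   0.        ,   1.        ]]), 'T': array([[ 8.26178749e-01, -4.53390361e-01,  3.34463535e-01,
         9.02711557e+02],
       [ 5.63392971e-01,  6.60482486e-01, -4.96337835e-01,
        -6.68176274e+02],
       [ 4.12748324e-03,  5.98498176e-01,  8.01113536e-01,
         9.83706243e+02],
       [ 0.00000000e+00,  0.00000000e+00,  0.00000000e+00,
         1.00000000e+00]])}
top {'camera_matrix': array([[462.96838606,   0.        , 259.01591856],
       [  0.        , 462.96838606, 186.86790326],
       [  0.        ,   0.        ,   1.        ]]), 'T': array([[ 2.22791255e-02,  9.85463607e-01, -1.68419476e-01,
         3.07574884e+02],
       [-9.99732222e-01,  2.30142807e-02,  2.41406985e-03,
        -8.48386177e+01],
       [ 6.25503107e-03,  1.68320593e-01,  9.85712459e-01,
         1.26267302e+03],
       [ 0.00000000e+00,  0.00000000e+00,  0.00000000e+00,
         1.00000000e+00]])}
{'t': 0.1, 'qpos': array([-1.28221831,  0.41178298, -0.01269007,  1.59694114,  0.00559986,
        1.1342967 , -0.08221528]), 'qd': array([ 0.00030926, -0.00163186,  0.00230655, -0.00081295, -0.00017563,
       -0.00038317, -0.00089421]), 'joint_efforts': array([ 3.35722987e-03, -5.89092708e+01,  6.44163564e-01, -2.91711903e+01,
       -5.37315686e-02,  1.44001454e-02,  4.37482993e-05]), 'tcp_pos': array([218.17803592, 585.20772542, 221.92416294]), 'tool_rot': array([-7.06062079e-05,  1.77449918e-01,  9.84129586e-01, -6.92717416e-04]), 'contact_force': array([ 0.32902831, -0.22861054, -0.55297715]), 'wrist_torque': array([-0.0005893 ,  0.02794006, -0.0320915 ]), 'grip_width': 87.97725762860529}
```

View pics/scene0.png

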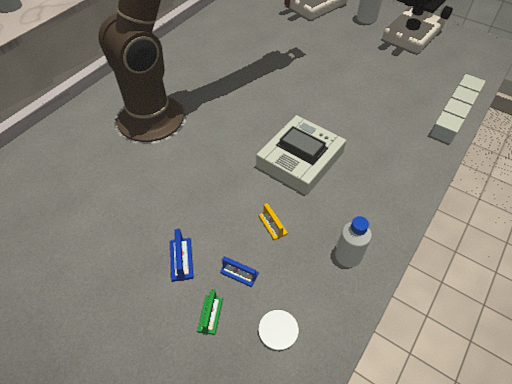

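View pics/top0.png

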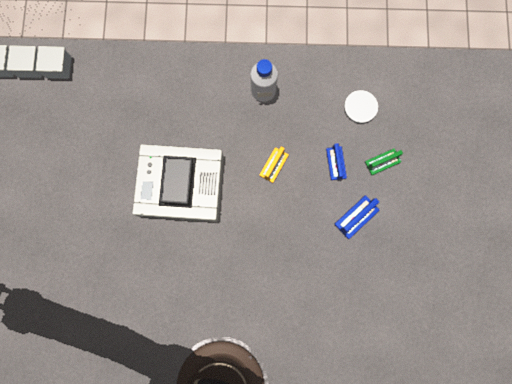

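Candidates for the carrier in the top view are small blue at (336,162), large blue at (357,217), green at (383,162) and yellow at (274,164). With green excluded, the smaller blue at (336,162), which is (239,271) in the scene view, fits. I'll confirm it in enlarged crops.

```bash
python3 - <<'E'
import cv2,numpy as np
t=cv2.imread("pics/top0.png"); s=cv2.imread("pics/scene0.png")
a=cv2.resize(t[130:250,300:420],None,fx=5,fy=5,interpolation=cv2.INTER_CUBIC); cv2.imwrite("pics/cT.png",a)
b=cv2.resize(s[220:300,160:280],None,fx=6,fy=6,interpolation=cv2.INTER_CUBIC); cv2.imwrite("pics/cS.png",b)
c=cv2.resize(t[135:230,125:235],None,fx=6,fy=6,interpolation=cv2.INTER_CUBIC); cv2.imwrite("pics/cR.png",c)
E
```

```text
(no output)
```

View pics/cT.png

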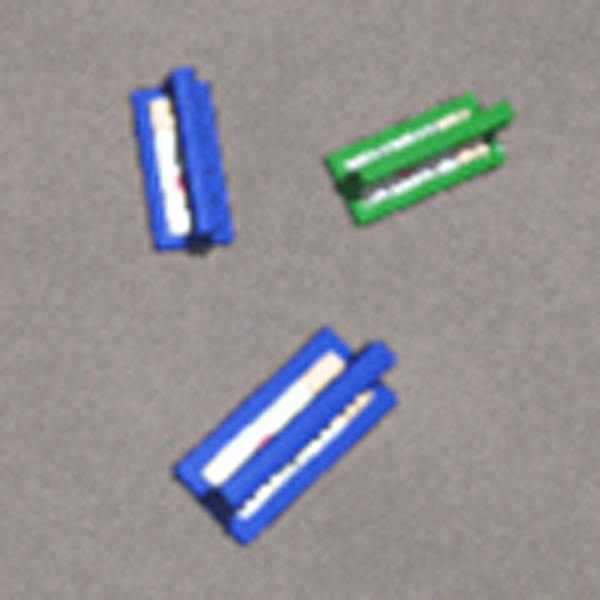

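View pics/cS.png

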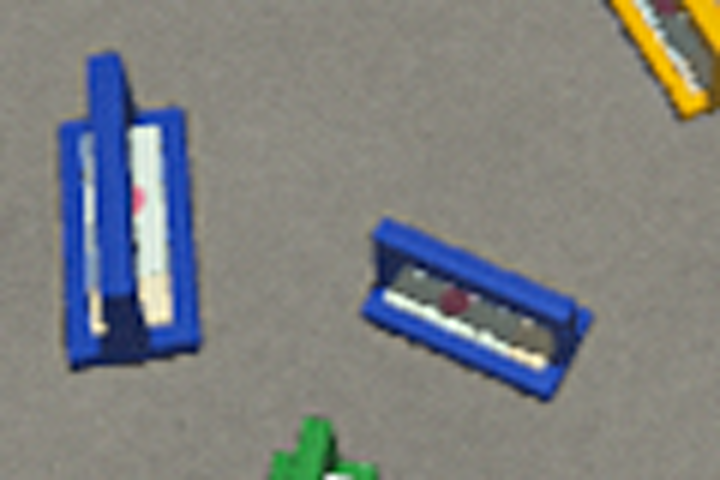

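View pics/cR.png

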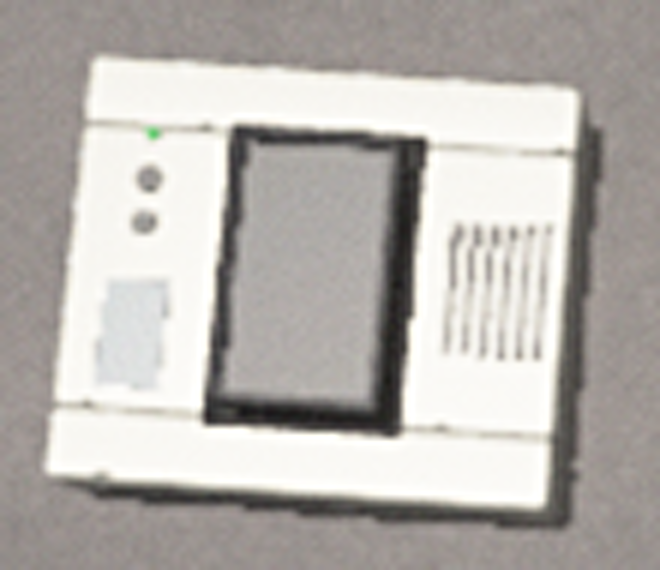

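```bash
cat > h.py <<'E'
import numpy as np
from bench import *
def ray(n,u,v,z):
    m=camera_model(n);K=m["camera_matrix"];T=m["T"]
    d=np.linalg.inv(K)@[u,v,1]; d=T[:3,:3]@(d*[1,-1,-1]); o=T[:3,3]
    return o+d*(z-o[2])/d[2]
def proj(n,P):
    m=camera_model(n);K=m["camera_matrix"];T=m["T"]
    p=T[:3,:3].T@(np.asarray(P,float)-T[:3,3]); p=p*[1,-1,-1]; q=K@p; return q[:2]/q[2]
def quad(n,pts,off,f,z):
    P=np.array([ray(n,off[0]+(x+.5)/f-.5,off[1]+(y+.5)/f-.5,z) for x,y in pts])
    print(n,z,P[:,:2].round(1).tolist(),'c',P.mean(0).round(1)[:2],'sides',[round(float(np.linalg.norm(P[i]-P[i-1])),1) for i in range(len(P))],
     'yaw',[round(float(np.degrees(np.arctan2(*(P[i]-P[i-1])[[1,0]]))),1) for i in range(len(P))])
    return P
E
python3 - <<'E'
from h import *
quad('top',[(134,92),(208,82),(232,240),(157,248)],(300,130),5,10)
quad('top',[(172,70),(192,68),(213,237),(190,238)],(300,130),5,50)
quad('top',[(180,335),(325,328),(395,397),(243,543)],(300,130),5,10)
quad('scene',[(375,232),(388,218),(592,296),(573,316)],(160,220),6,50)
quad('scene',[(362,312),(548,400),(592,315)],(160,220),6,10)
quad('top',[(235,127),(425,140),(398,433),(206,422)],(125,135),6,85)
quad('top',[(92,58),(581,92),(549,508),(47,473)],(125,135),6,60)
o=get_obs();print(o['tcp_pos'],o['tool_rot'])
E
```

```text
top 10 [[635.9, -273.2], [642.6, -314.6], [553.1, -327.1], [547.7, -285.7]] c [ 594.8 -300.2] sides [89.1, 41.9, 90.4, 41.8] yaw [8.1, -80.7, -172.0, 97.5]
top 50 [[638.1, -287.8], [639.5, -298.6], [546.7, -309.3], [545.8, -297.0]] c [ 592.5 -298.2] sides [92.7, 10.9, 93.4, 12.3] yaw [5.7, -82.8, -173.5, 93.9]
top 10 [[499.5, -298.1], [505.2, -377.7], [468.0, -415.3], [386.8, -331.5]] c [ 464.9 -355.7] sides [117.5, 79.8, 52.9, 116.7] yaw [16.5, -85.9, -134.7, 134.1]
scene 50 [[550.8, -310.8], [551.3, -302.4], [643.0, -283.5], [641.7, -295.4]] c [ 596.7 -298. ] sides [92.2, 8.4, 93.7, 12.0] yaw [-170.4, 86.5, 11.6, -96.5]
scene 10 [[554.5, -329.2], [643.8, -317.2], [637.0, -274.4]] c [ 611.7 -307. ] sides [99.0, 90.1, 43.3] yaw [-146.4, 7.7, 99.0]
top 85 [[585.3, 162.4], [581.4, 79.7], [453.1, 85.4], [455.9, 167.4]] c [518.9 123.7] sides [129.4, 82.8, 128.5, 82.1] yaw [-2.2, -92.6, 177.5, 88.0]
top 60 [[621.2, 233.1], [610.8, 14.8], [425.0, 22.0], [435.2, 240.4]] c [523.  127.6] sides [186.1, 218.5, 186.0, 218.6] yaw [-2.3, -92.7, 177.8, 87.3]
[218.17803592 585.20772542 221.92416294] [-7.06062079e-05  1.77449918e-01  9.84129586e-01 -6.92717416e-04]
```

```bash
python3 - <<'E'
from h import *
import cv2
t=cv2.imread("pics/top0.png"); s=cv2.imread("pics/scene0.png")
def draw(im,n,off,f,x,y,yaw,shapes):
    c,sn=np.cos(np.radians(yaw)),np.sin(np.radians(yaw))
    for L,W,z,col in shapes:
        P=[proj(n,[x+c*a-sn*b,y+sn*a+c*b,z]) for a,b in [(L/2,W/2),(-L/2,W/2),(-L/2,-W/2),(L/2,-W/2)]]
        P=np.array([[(p[0]-off[0]+.5)*f-.5,(p[1]-off[1]+.5)*f-.5] for p in P])
        cv2.polylines(im,[P.round().astype(int)],True,col,1)
R=[(190,220,60,(0,0,255)),(120,72,85,(0,255,255)),(112,64,80,(0,255,0)),(112,64,85,(255,255,0))]
B=[(92,44,10,(0,255,255)),(92,12,50,(0,0,255))]
def crop(im,off,w,h,f): return cv2.resize(im[off[1]:off[1]+h,off[0]:off[0]+w],None,fx=f,fy=f,interpolation=cv2.INTER_CUBIC)
a=crop(t,(125,135),110,95,5);draw(a,'top',(125,135),5,523,127.6,-2.5,R)
b=crop(s,(245,105),110,95,5);draw(b,'scene',(245,105),5,523,127.6,-2.5,R)
cv2.imwrite("pics/f1.png",a);cv2.imwrite("pics/f2.png",b)
c=crop(t,(316,132),40,60,8);draw(c,'top',(316,132),8,595,-299.5,8,B)
d=crop(s,(210,245),60,60,8);draw(d,'scene',(210,245),8,595,-299.5,8,B)
cv2.imwrite("pics/f3.png",np.hstack([c,d]))
E
```

```text
(no output)
```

View pics/f1.png

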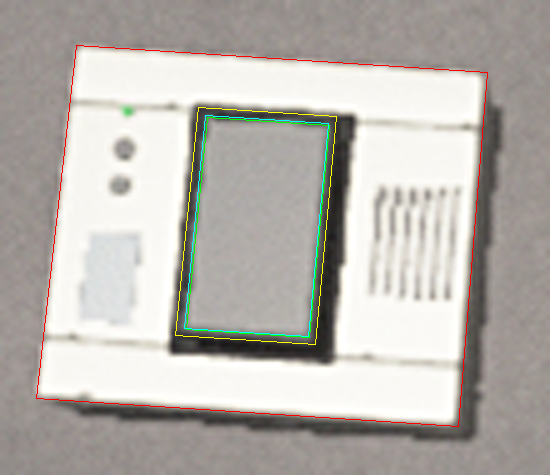

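View pics/f2.png

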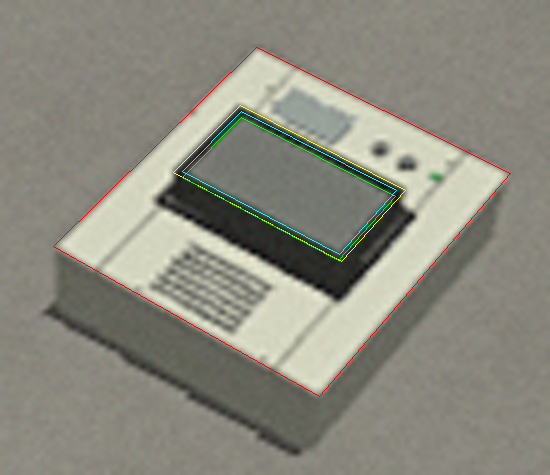

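View pics/f3.png

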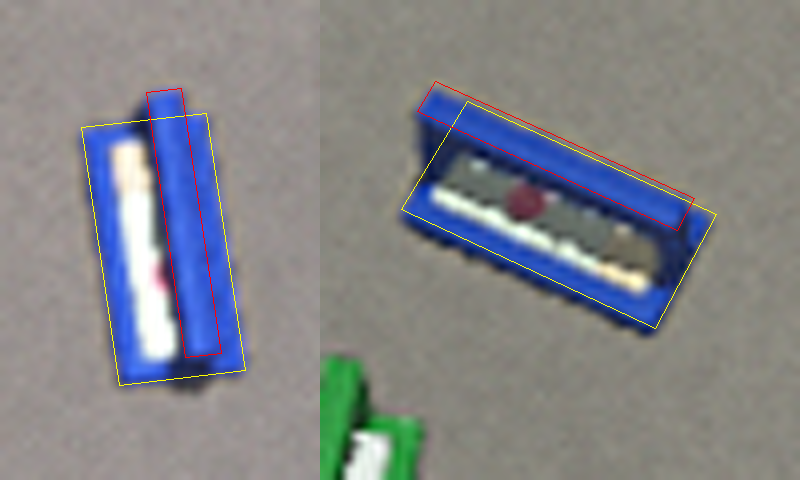

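Small blue measures 92 x 44 mm and large blue about 117 x 53 mm, so the small one is the target. It sits at about (595,-301) with yaw 8°. The reader and tray overlay fits both views at (523,127.6) with yaw -2.5°. I'll start the transfer.

Call:
step_arm(
  increments=[
    [60,-33,-34.5,0,0,0,7.5],
    [60,-66,-69,0,0,0,15],
    [60,-99,-103.5,0,0,0,22.5],
    [60,-132,-138,0,0,0,30],
    [60,-165,-172.5,0,0,0,37.5],
    [60,-198,-207,0,0,0,45],
    [60,-231,-241.5,0,0,0,52.5],
    [60,-264,-276,0,0,0,60],
  ],
  force=30,
)

```text
t: 0.9
tcp_pos: [369.4, 232.4, 222.3]
tool_rot: [0.0, 0.648, 0.762, -0.001]
contact_force: [0.8, -0.0, 0.6]
grip_width: 59.7
```

```bash
cat > go.py <<'E'
import sys
from h import *
from scipy.spatial.transform import Rotation as R
# target x y z, tool-y yaw(deg), tool straight down
x,y,z,a=map(float,sys.argv[1:5])
o=get_obs(); q=o['tool_rot']; r=R.from_quat([q[1],q[2],q[3],q[0]])
a=np.radians(a); ty=np.array([np.cos(a),np.sin(a),0]);tz=np.array([0,0,-1.]);tx=np.cross(ty,tz)
g=R.from_matrix(np.stack([tx,ty,tz],1))
print('t',o['t'],'tcp',o['tcp_pos'].round(1),'yaw_y',np.degrees(np.arctan2(*r.as_matrix()[[1,0],1])).round(1),'grip',round(o['grip_width'],1),'F',o['contact_force'].round(1),'q',o['qpos'].round(2))
print('shift',r.inv().apply(np.array([x,y,z])-o['tcp_pos']).round(1),'rot',np.degrees((r.inv()*g).as_rotvec()).round(1))
E
python3 go.py 595 -301 150 -82
```

```text
t 0.9 tcp [369.4 232.4 222.3] yaw_y 9.3 grip 59.7 F [ 0.8 -0.   0.6] q [-0.97  0.08  0.32  2.04 -0.03  1.03 -0.48]
shift [-562.7  136.9   72.8] rot [ 0.   0.1 91.3]
```

Call:
step_arm(
  increments=[
    [60,-47,11.4,0,0,0,7.5],
    [60,-94,22.8,0,0,0,15],
    [60,-141,34.2,0,0,0,22.5],
    [60,-188,45.6,0,0,0,30],
    [60,-235,57,0,0,0,37.5],
    [60,-282,68.4,0,0,0,45],
    [60,-329,79.8,0,0,0,52.5],
    [60,-376,91,0,0,0,60],
  ],
)

```text
t: 1.7
tcp_pos: [520.1, -125.7, 222.6]
tool_rot: [0.0, 0.943, 0.334, -0.0]
contact_force: [0.7, 0.3, -0.5]
grip_width: 60.2
```

```bash
python3 go.py 595 -301 120 -82
```

```text
t 1.7 tcp [ 520.1 -125.7  222.6] yaw_y -51.0 grip 60.2 F [ 0.7  0.3 -0.5] q [-0.44  0.3   0.74  1.85 -0.23  1.07 -0.51]
shift [-51.9 183.3 102.7] rot [ 0.  0. 31.]
```

Call:
step_arm(
  increments=[
    [60,-12,44,10,0,0,7.5],
    [60,-24,88,30,0,0,15],
    [60,-36,130,55,0,0,22.5],
    [60,-52,165,80,0,0,29],
    [60,-52,183,103,0,0,31],
    [60,-52,183,103,0,0,31],
    [60,-52,183,103,0,0,31],
    [60,-52,183,103,0,0,31],
  ],
)

```text
t: 2.5
tcp_pos: [595.1, -299.8, 120.8]
tool_rot: [0.0, 0.998, 0.071, 0.0]
contact_force: [0.6, -0.2, 0.8]
grip_width: 59.9
```

```bash
python3 go.py 595 -301 23 -82; python3 - <<'E'
from h import *; import cv2
s=read_camera('scene'); cv2.imwrite("pics/s1.png",cv2.resize(s[200:330,150:310],None,fx=4.5,fy=4.5,interpolation=cv2.INTER_CUBIC)[:,:,::-1])
E
```

```text
t 2.5 tcp [ 595.1 -299.8  120.8] yaw_y -81.9 grip 59.9 F [ 0.6 -0.2  0.8] q [-0.1   0.68  0.76  1.63 -0.53  1.05 -0.6 ]
shift [-0.3  1.1 97.8] rot [ 0.  -0.   0.1]
```

View pics/s1.png

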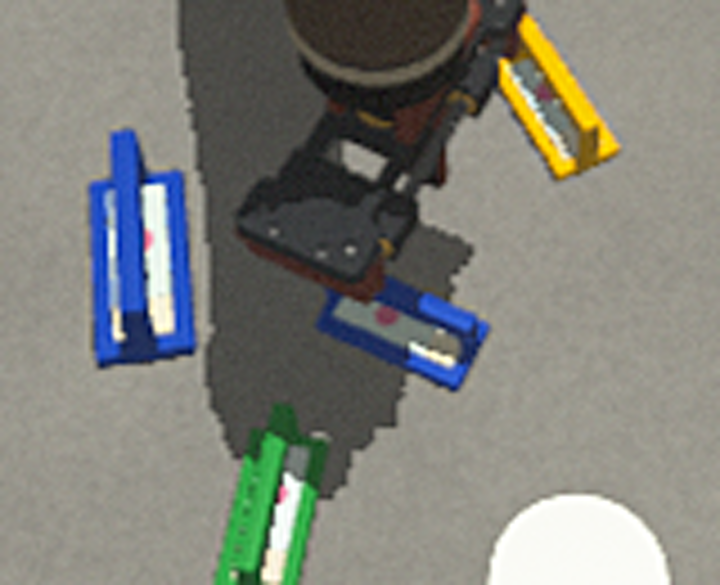

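The gripper is over the small blue carrier with its jaws across the bar, and nothing crowds it. I'll go down.

Call:
step_arm(
  increments=[
    [60,0,1,25,0,0,0],
    [60,0,1,50,0,0,0],
    [60,0,1,75,0,0,0],
    [60,0,1,90,0,0,0],
    [60,0,1,97,0,0,0],
    [60,0,1,97,0,0,0],
    [35,0,1,97,0,0,0],
    [25,0,1,97,0,0,0],
  ],
)

```text
t: 3.35
tcp_pos: [596.3, -301.2, 25.5]
tool_rot: [0.001, 0.998, 0.071, 0.002]
contact_force: [-0.2, 0.4, -0.0]
grip_width: 47.7
```

Call:
step_arm(
  increments=[
    [20,0,0,0,0,0,0],
    [12,0,0,0,0,0,0],
    [5,0,0,0,0,0,0],
    [5,0,0,0,0,0,0],
    [5,0,0,0,0,0,0],
    [5,0,0,0,0,0,0],
    [5,0,0,0,0,0,0],
    [5,0,0,0,0,0,0],
  ],
  force=30,
)

```text
t: 4.15
tcp_pos: [596.3, -301.1, 25.4]
tool_rot: [0.001, 0.997, 0.071, 0.001]
contact_force: [-0.4, 0.9, -1.4]
grip_width: 12.1
```

```bash
python3 go.py 595 -301 23 -82; python3 - <<'E'
from h import *; import cv2
s=read_camera('scene'); cv2.imwrite("pics/s2.png",cv2.resize(s[200:330,150:310],None,fx=4.5,fy=4.5,interpolation=cv2.INTER_CUBIC)[:,:,::-1])
E
```

```text
t 4.15 tcp [ 596.3 -301.1   25.4] yaw_y -81.9 grip 12.1 F [-0.4  0.9 -1.4] q [-0.05  0.79  0.68  1.68 -0.62  0.89 -0.54]
shift [-1.2 -0.2  2.4] rot [ 0.1 -0.2  0.1]
```

View pics/s2.png

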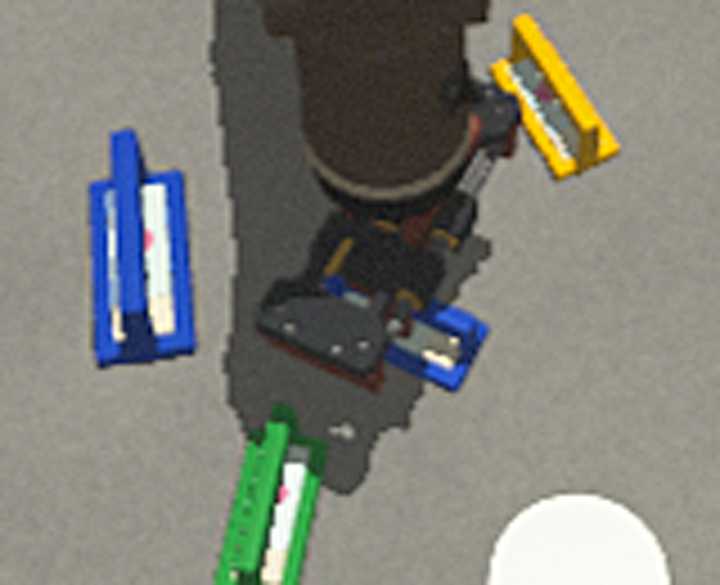

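The grip holds at 12.1 mm, which is the bar width. I'll lift.

Call:
step_arm(
  increments=[
    [5,0,0,-20,0,0,0],
    [5,0,0,-45,0,0,0],
    [5,0,0,-75,0,0,0],
    [5,0,0,-105,0,0,0],
    [5,0,0,-135,0,0,0],
    [5,0,0,-160,0,0,0],
    [5,0,0,-175,0,0,0],
    [5,0,0,-175,0,0,0],
  ],
)

```text
t: 5.0
tcp_pos: [596.5, -301.6, 202.3]
tool_rot: [0.001, 0.997, 0.071, 0.003]
contact_force: [0.8, -0.0, -1.1]
grip_width: 11.8
```

```bash
python3 go.py 523 127.6 200 -92.5; python3 - <<'E'
from h import *; import cv2
s=read_camera('scene'); cv2.imwrite("pics/s3.png",cv2.resize(s[150:330,110:330],None,fx=3.2,fy=3.2,interpolation=cv2.INTER_CUBIC)[:,:,::-1])
E
```

```text
t 5.0 tcp [ 596.5 -301.6  202.3] yaw_y -81.9 grip 11.8 F [ 0.8 -0.  -1.1] q [-0.13  0.61  0.82  1.55 -0.47  1.18 -0.65]
shift [ -12.3 -435.2    0.8] rot [ 0.2 -0.3 10.6]
```

View pics/s3.png

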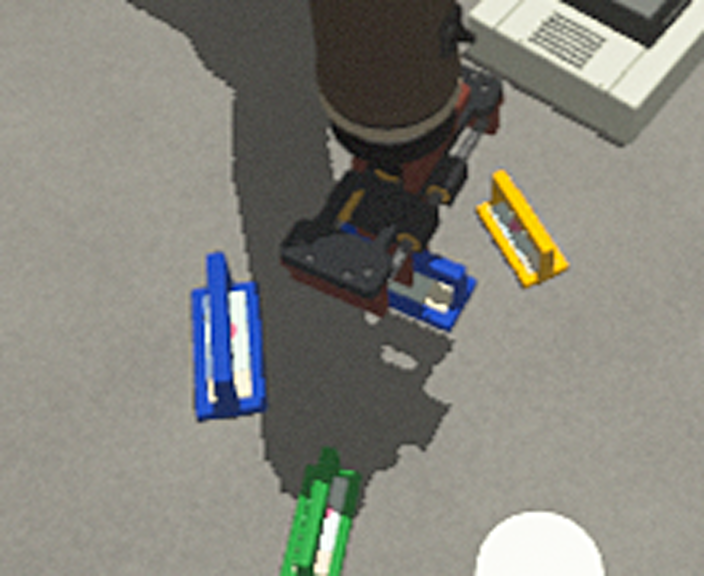

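The carrier is lifted level in the gripper. I'll move to the tray.

Call:
step_arm(
  increments=[
    [5,0,-20,0,0,0,1],
    [5,-1,-55,0,0,0,2],
    [5,-3,-95,0,0,0,4],
    [5,-4,-135,0,0,0,5],
    [5,-5,-175,0,0,0,6],
    [5,-6,-215,0,0,0,7],
    [5,-7,-250,0,0,0,8],
    [5,-8,-280,0,0,0,9],
  ],
)

```text
t: 5.85
tcp_pos: [547.1, -22.4, 198.2]
tool_rot: [0.001, 1.0, -0.007, 0.001]
contact_force: [-0.1, 0.3, 0.4]
grip_width: 12.0
```

```bash
python3 go.py 523 127.6 170 -92.5
```

```text
t 5.85 tcp [547.1 -22.4 198.2] yaw_y -90.8 grip 12.0 F [-0.1  0.3  0.4] q [-0.75  0.41  0.94  1.86 -0.38  1.06 -1.25]
shift [ -26.4 -149.6   28. ] rot [ 0.1 -0.1  1.7]
```

Call:
step_arm(
  increments=[
    [5,-6,-35,0,0,0,1],
    [5,-12,-70,5,0,0,1],
    [5,-18,-105,10,0,0,1.7],
    [5,-23,-130,15,0,0,1.7],
    [5,-26,-145,22,0,0,1.7],
    [5,-26,-150,28,0,0,1.7],
    [5,-26,-150,28,0,0,1.7],
    [5,-26,-150,28,0,0,1.7],
  ],
)

```text
t: 6.65
tcp_pos: [523.6, 126.2, 169.8]
tool_rot: [0.001, 1.0, -0.023, 0.001]
contact_force: [-0.5, -0.6, -0.1]
grip_width: 12.0
```

```bash
python3 go.py 523 127.6 110 -92.5; python3 - <<'E'
from h import *; import cv2
for n,(a,b,c,d) in dict(scene=(70,230,210,400),top=(110,250,90,270)).items():
    s=read_camera(n); cv2.imwrite(f"pics/{n}4.png",cv2.resize(s[a:b,c:d],None,fx=4,fy=4,interpolation=cv2.INTER_CUBIC)[:,:,::-1])
E
```

```text
t 6.65 tcp [523.6 126.2 169.8] yaw_y -92.7 grip 12.0 F [-0.5 -0.6 -0.1] q [-1.02  0.43  0.92  1.91 -0.41  1.   -1.54]
shift [-0.7 -1.5 59.8] rot [ 0.1 -0.1 -0.2]
```

View pics/scene4.png

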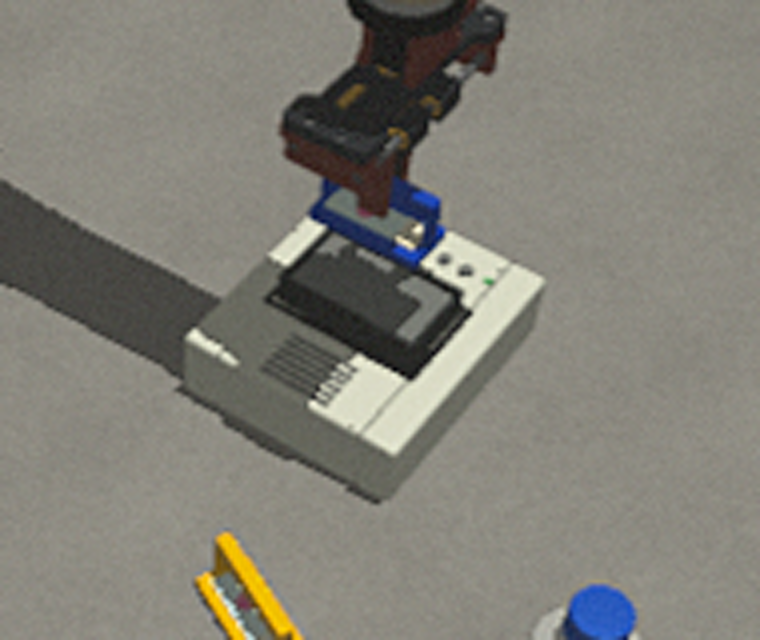

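View pics/top4.png

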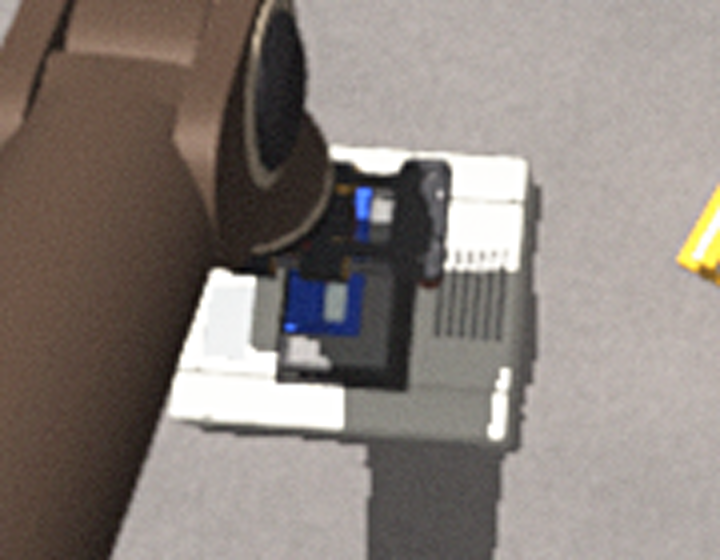

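```bash
python3 - <<'E'
from h import *
P=quad('scene',[(311,212),(416,260),(443,230)],(210,70),4,154.4); print((P[0]+P[2])/2)
E
```

```text
scene 154.4 [[479.8, 103.8], [566.3, 104.6], [567.3, 141.7]] c [537.8 116.7] sides [95.4, 86.5, 37.1] yaw [-156.6, 0.5, 88.5]
[523.53866335 122.7252459  154.4       ]
```

The measured plate centre is about (523.5,123–126), which is consistent with the TCP. I'll go down to just above the floor and then into contact.

Call:
step_arm(
  increments=[
    [5,-0.7,-1.5,15,0,0,0],
    [5,-0.7,-1.5,30,0,0,0],
    [5,-0.7,-1.5,44,0,0,0],
    [5,-0.7,-1.5,54,0,0,0],
    [5,-0.7,-1.5,60,0,0,0],
    [5,-0.7,-1.5,63,0,0,0],
    [5,-0.7,-1.5,65,0,0,0],
    [5,-0.7,-1.5,66,0,0,0],
  ],
)

```text
t: 7.55
tcp_pos: [523.4, 127.7, 104.7]
tool_rot: [0.001, 1.0, -0.023, 0.001]
contact_force: [-3.4, 0.2, 7.0]
grip_width: 11.6
```

```bash
python3 go.py 523 127.6 81 -92.5; python3 - <<'E'
from h import *; import cv2
for n,(a,b,c,d) in dict(scene=(80,210,230,370),).items():
    s=read_camera(n); cv2.imwrite(f"pics/{n}5.png",cv2.resize(s[a:b,c:d],None,fx=4.5,fy=4.5,interpolation=cv2.INTER_CUBIC)[:,:,::-1])
E
```

```text
t 7.55 tcp [523.4 127.7 104.7] yaw_y -92.7 grip 11.6 F [-3.4  0.2  7. ] q [-0.96  0.52  0.84  1.97 -0.5   0.87 -1.46]
shift [-0.4  0.1 23.7] rot [ 0.1 -0.1 -0.2]
```

View pics/scene5.png

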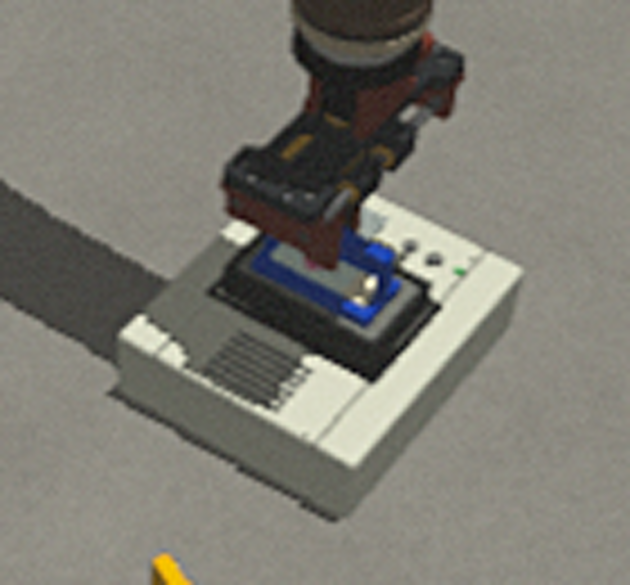

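The carrier is inside the rim and in contact, with about 7 N up. I'll press about 24 mm.

Call:
step_arm(
  increments=[
    [5,0,0,4,0,0,0],
    [5,0,0,8,0,0,0],
    [5,0,0,12,0,0,0],
    [5,0,0,16,0,0,0],
    [5,0,0,19,0,0,0],
    [5,0,0,22,0,0,0],
    [5,0,0,24,0,0,0],
    [5,0,0,24,0,0,0],
  ],
)

```text
t: 8.4
tcp_pos: [523.6, 128.0, 81.1]
tool_rot: [0.0, 1.0, -0.023, 0.001]
contact_force: [-1.8, 0.4, 5.3]
grip_width: 11.8
```

```bash
python3 go.py 523 127.6 81 -92.5
```

```text
t 8.4 tcp [523.6 128.   81.1] yaw_y -92.7 grip 11.8 F [-1.8  0.4  5.3] q [-0.93  0.55  0.81  1.99 -0.54  0.83 -1.43]
shift [-0.6  0.4  0.1] rot [ 0.  -0.1 -0.2]
```

Call:
step_arm(
  increments=[
    [5,0,0,1,0,0,0],
    [5,0,0,1.5,0,0,0],
    [5,0,0,1.5,0,0,0],
    [5,0,0,1.5,0,0,0],
    [5,0,0,1.5,0,0,0],
    [5,0,0,1,0,0,0],
    [5,0,0,0,0,0,0],
    [5,0,0,0,0,0,0],
  ],
)

```text
t: 9.2
tcp_pos: [523.9, 128.2, 81.1]
tool_rot: [0.0, 1.0, -0.023, 0.001]
contact_force: [0.7, 0.1, 1.6]
grip_width: 11.8
```

Call:
step_arm(
  increments=[
    [16,0,0,0,0,0,0],
    [22,0,0,0,0,0,0],
    [30,0,0,0,0,0,0],
    [30,0,0,0,0,0,0],
    [30,0,0,0,0,0,0],
    [30,0,0,-8,0,0,0],
    [30,0,0,-20,0,0,0],
    [30,0,0,-40,0,0,0],
  ],
)

```text
t: 10.0
tcp_pos: [523.4, 128.0, 121.8]
tool_rot: [0.0, 1.0, -0.023, 0.001]
contact_force: [-0.3, -0.3, 0.2]
grip_width: 30.1
```

Call:
step_arm(
  increments=[
    [30,0,0,-20,0,0,0],
    [30,0,0,-45,0,0,0],
    [30,0,0,-80,0,0,0],
    [30,0,-30,-115,0,0,0],
    [30,0,-70,-140,0,0,0],
    [30,0,-110,-150,0,0,0],
    [30,0,-150,-150,0,0,0],
    [30,0,-180,-150,0,0,0],
  ],
)

```text
t: 10.8
tcp_pos: [531.2, 310.9, 273.2]
tool_rot: [-0.0, 1.0, -0.022, 0.001]
contact_force: [-0.2, 0.1, -0.1]
grip_width: 30.0
```

```bash
python3 go.py 523 127.6 81 -92.5; python3 - <<'E'
from h import *; import cv2
for n,(a,b,c,d) in dict(scene=(100,250,230,370),top=(120,240,110,300)).items():
    s=read_camera(n); cv2.imwrite(f"pics/{n}6r.png",s[:,:,::-1]); cv2.imwrite(f"pics/{n}6.png",cv2.resize(s[a:b,c:d],None,fx=4,fy=4,interpolation=cv2.INTER_CUBIC)[:,:,::-1])
E
```

```text
t 10.8 tcp [531.2 310.9 273.2] yaw_y -92.5 grip 30.0 F [-0.2  0.1 -0.1] q [-1.25  0.47  0.93  1.6  -0.39  1.27 -1.86]
shift [ -0.5 183.7 192. ] rot [-0.1 -0.2 -0. ]
```

View pics/scene6.png

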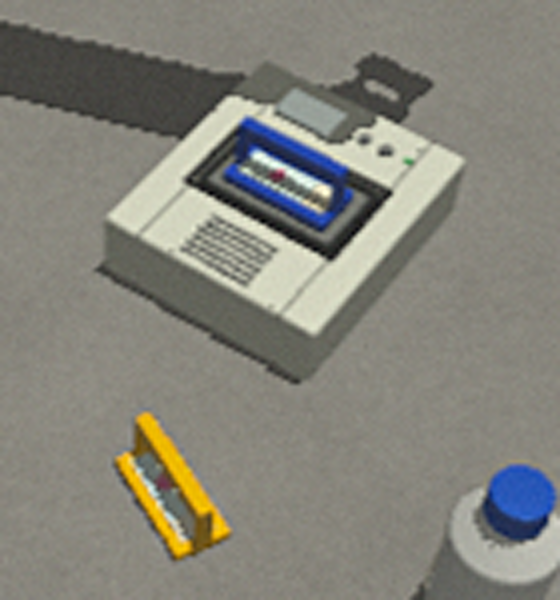

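View pics/top6.png

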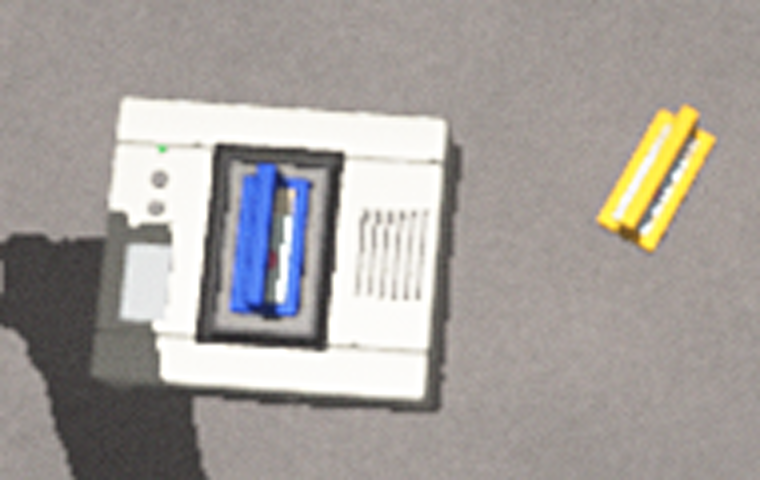

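The tray looks flush, with its skirt no longer visible. The carrier sits centred in it and the gripper is clear. I'll check the numbers.

```bash
python3 - <<'E'
from h import *; import cv2
P=quad('top',[(243,176),(310,180),(298,315),(230,310)],(110,120),4,66)
Q=quad('top',[(217,145),(343,155),(325,350),(197,340)],(110,120),4,61)
print('diff',(P.mean(0)-Q.mean(0)).round(1))
for f in ("top0","top6r"):
    m=cv2.inRange(cv2.cvtColor(cv2.imread(f"pics/{f}.png"),cv2.COLOR_BGR2HSV),(15,150,120),(30,255,255)); ys,xs=np.nonzero(m); print(f,xs.mean().round(2),ys.mean().round(2))
E
```

```text
top 66 [[568.8, 147.7], [567.2, 103.4], [477.0, 106.9], [479.3, 151.3]] c [523.1 127.3] sides [89.6, 44.4, 90.2, 44.5] yaw [-2.3, -92.1, 177.8, 87.1]
top 61 [[590.6, 167.1], [585.8, 83.1], [455.1, 88.9], [459.7, 172.7]] c [522.8 128. ] sides [131.0, 84.1, 130.8, 83.9] yaw [-2.5, -93.3, 177.5, 86.8]
diff [ 0.3 -0.6  5. ]
top0 274.15 163.36
top6r 274.16 163.61
```

```bash
python3 -c "
from bench import *
print(hand_in())"
```

```text
the job is handed in; nothing more can be done
None
```

I set the small blue carrier in the tray, pressed the tray about 24 mm until it latched, then let go, moved clear and handed the job in. The hand-in gave no verdict.

- **Which carrier:** I took the smaller blue one, which measured about 90 x 42 mm. The larger blue look-alike measured about 117 x 53 mm, and both it and the green one were left alone.
- **Tray:** About a second after release it is still flush with the reader in both views.
- **Carrier:** Its centre is within about 1 mm of the tray's, it lies within about 1° of the tray lengthwise, and it looks flat.
- **Yellow carrier:** Its image position moved by 0.25 px (under 1 mm), so it stayed where it was.
- **Robot:** The contact force was near zero once clear. The job took about 11 s.
- **Disagreement:** Before lowering, a rough scene-view estimate put the plate centre 3 to 5 mm off in y, read from hard-to-see corners. The later views did not bear that out.

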